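# Feed a sample carrier through the spring gate of a feed port

### The job

Pick up the metal sample carrier by its black fin, set it nose first into the open front end of the feed port, and slide it through the spring gate until it is home against the sprung pad inside. Press it home with a steady push of about 10 N for half a second, never more than 12 N, then let go so that it stays inside with both gate leaves shut behind it; do not disturb the jar, copper disc and mouse.

Things in the scene. Friction and masses are not known exactly. Their poses are not given: they have to be found in the camera images.
- carrier: Sample carrier, loose, about 0.28 kg: aluminium block 60 mm long (x), 36 wide (y), 24 high, with a black upright fin on top. Origin: centre of the underside, straight below the fin. +x points to the nose, the end whose two upright edges are rounded to 10 mm; the other end is the square tail. z up.
- fin (a point): Grip point in the carrier's black fin handle, 58 mm above the underside. The fin stands across the carrier: 14 mm thick (carrier x), 22 wide (y), from 24 to 70 mm above the underside. Grip it front to back (along carrier x), so that the fingers can push squarely, with the fingertips at least 36 mm above the underside, so that they pass over the port's cover.
- port: Feed port, fixed on the bench: narrow grey tunnel with clear cover, 262 mm long (x -84 to 178), 84 wide. Origin: on the bench below the middle of the gate; +x is the feeding direction (inward), z up. Floor plate 6 mm thick, level; the carrier slides on its top. Port and carrier are slick (friction about 0.15); the floor takes 1 to 2 N of the push on the pad.
- lead_in (a point): Point on the floor plate in the open lead-in, 40 mm before the gate: where the carrier's origin goes when it is set down, nose to port +x, clear of the gate. Axes as the port's. Two side rails 46 mm apart and 26 mm high (above the bench) run from port x = -82 to the gate, where slanted guides narrow the way to about 40 mm.
- tunnel (a point): Middle of the cover's top, 37 mm above the bench, at port x = 71 mm. Tunnel and cover reach from port x = -6 to 148, 41 mm wide inside beyond the gate. The cover has a slot 28 mm wide along the middle, open at the front, in which the fin slides.
- leaf_left (a joint): Left (+y) leaf of the spring gate, an aluminium flap 26 mm wide, 24 high, on an upright hinge: 0 = shut, grows to 1.5 rad as it swings inward. Spreading both leaves takes about 1 to 5 N of push; they rub along the carrier's sides and close once its tail is 30 mm past the gate (carrier origin beyond port x = 60 mm).
- leaf_right (a joint): Right (-y) leaf, mirror image of the left one: 0 = shut, up to 1.5 rad open inward.
- end_stop: End stop: grey block 22x62x36 mm fixed in the port's far end. Origin: foot of its front face, at port x = 154 mm. A screw spindle with a sprung pad stands out of it toward the gate, set differently each time; the setting is not measured and must be felt: the pad meets the nose with the carrier's origin anywhere from port x = 64 to 104 mm.
- pad (a joint): Sprung black pad (18 mm across, 14 mm above the floor plate) on the end stop's spindle: 0 = free, grows (in m) as the carrier presses it in, 1 mm for each 3 N (10 N is 3.3 mm), rigid at 8 mm. It tells nothing of where the pad stands. On release it pushes the carrier back a few mm, which is fine.
- sample_jar: White screw-cap jar, 36 mm diameter, 69 mm high, standing; origin: centre of the underside. Leave alone.
- copper_disc: Copper-coloured sample disc, 30 mm diameter, 22 mm high, lying behind the jar; origin: centre of the underside. Leave alone.
- mouse: Black computer mouse, 104 x 58 mm, 40 mm high, left of the port; origin: centre of the underside. Leave alone.
Mind the look-alikes: they are no part of the job. Several things have the shape of the carrier; the one meant has the colours described above.

How it is judged (in metres and radians):
On the way, in this order (a step that is already met when the one before it is completed fails the run):
1. the carrier's body spreads both gate leaves inward (value of joint each of leaf_left, leaf_right above 0.7 rad and x of carrier in the frame of port between -0.03 and 0.055 m and z of carrier in the frame of port below 0.016 m), for 0.1 s.
2. the carrier presses the sprung pad in by more than 1.7 mm (a push of 5 N) for 0.3 s (value of joint pad above 0.0017 m), for 0.3 s.
At the end, for the whole second after the job is handed in: The carrier stands level on the port's floor inside the tunnel (origin between port x = 56 and 112 mm, within 5 mm of the middle line, tilt under 0.06 rad), at rest, and both leaves are shut behind it (under 0.12 rad) (x of carrier in the frame of port between 0.056 and 0.112 m and y of carrier in the frame of port between -0.005 and 0.005 m and z of carrier in the frame of port between 0.003 and 0.009 m and value of joint each of leaf_left, leaf_right below 0.12 rad and angle between carrier's own z axis and vertical below 0.06 rad and linear speed of carrier below 0.01 m/s); the robot touches nothing.
It fails at once if the sprung pad is pressed in by more than 4.2 mm (a push of 12.5 N) (value of joint pad above 0.0042 m).
It fails at once if the carrier is rammed or jammed in the port with more than 40 N (contact force between carrier and port above 40 N).
It fails at once if the sample jar is shifted by more than 15 mm (distance of sample_jar from where it was at the start of the episode above 0.015 m).
It fails at once if the copper disc is shifted by more than 15 mm (distance of copper_disc from where it was at the start of the episode above 0.015 m).
It fails at once if the mouse is shifted by more than 15 mm (distance of mouse from where it was at the start of the episode above 0.015 m).
It also fails if it takes over 64 s, if anything falls off the work surface, if the arm or the gripper's body presses on something with over 40 N, if the wrist force passes 120 N, or if a joint passes its speed limit or range.

### The arm

A 7-joint arm with a two-finger parallel gripper is mounted at the origin on a cart in front of the work surface, level with it; the furniture and walls round the work are solid. World frame = base frame: x ahead of the robot, y to its left, z up, the work surface at z = 0. Lengths are in mm, angles in rad, forces in N, time in s.
With the tool pointing down it reaches from about 375 to 925 mm from the base axis. Payload 3.1 kg.
Tool frame: the origin (TCP) lies between the finger pads; the fingertips stand bot.tip_extent ahead of it and the grasp point (between the pads) lies 3 mm ahead of it (bot.tip_extent is the distance from the TCP to the fingertips, in mm); z points along the fingers, x is the direction in which the jaws open and shut, and the axes are right-handed (so a half turn about z gives the same grasp; the last joint's range is limited). The gripper opens to 85 mm and grips with 20 to 120 N. Pads are 22 mm wide; open, the fingers measure 114 mm over their backs; the gripper's body (76 mm by 85 mm) begins 54 mm behind the grasp point. The pads swing forward as they close: fully open they stand 13 mm farther back than shut.
Start: joints at [1.095, 0.383, 0.044, 1.598, -0.018, 1.161, -0.05], TCP at [239.789, -604.156, 253.269] pointing down, gripper open.
Joint ranges: [-2.61, 2.61], [-0.41, 2.15], [-1.48, 1.57], [0, 2.5], [-1.57, 4.71], [0.05, 1.97], [-2.85, 2.85]. Speed limits (rad/s): [2.79, 2.79, 3.14, 3.14, 3.14, 3.14, 3.14].

### API

Orientations are given as a unit quaternion [x, y, z, w].
In Python, from bench import bot gives the robot as it stands.
- The arm moves only by the tool carry_out, never from a script. Its argument "motion" is a list that holds one entry, the list of rows, each a list of 4 numbers: the shift along the world's x, y, z in cm, then the turn about the world's z in rad. In form: [[[dx, dy, dz, spin], ...]]. A call has 1 to 5 rows; each row shifts and turns the commanded pose from where the row before left it; what a row does not reach is not made up. A row lasts 1/12 s, in which the tool goes at most 41.7 mm and 7.16 degrees, less where a joint would pass 70% of its speed; a pose out of reach is approached as far as the arm can. A call is refused whole if a number of a shift passes 4.17 or a number of a turn 0.125, either way. A call with a gripper value outside its range is refused whole. "grip" is the finger opening in cm, from 0 to 8.54, set as the call begins (left out, the last holds). The fingers move at their own pace and stop on an object; "newtons" is the grip in N (left out, the last holds). Time passes only in rows, so rows that do not move let the fingers close. It gives the time, the measured TCP pose, the force and the opening at its end, in the units of the state.
- bot.get_state(): the state, without advancing time (a new reading comes with each control period).
- bot.grab_frame(name): name is "scene" or "top" or "wrist"; returns a dict with "frame" (400x640x3 uint8, red, green, blue), "fx", "fy", "cx", "cy" (pixels), "distortion" ([k1, k2, p1, p2, k3] as OpenCV has them; the pictures are not rectified), "R" (3x3) and "t" (3): a world point X has camera coordinates R X + t. Camera axes: x right, y down, z forward; pixel columns grow to the right and rows downward; lengths in mm; the calibration is good to about 2 mm. A picture is of the moment at which its call begins. There is no depth.
- bot.hand_in(): hands the job in, once; it reports no verdict.
Trained networks look in a picture, given as the dict that the camera call returned (one of the last four; its "shot" number tells which), for a name from the list of things; names that differ only in an ending like _2 or _b are one class to them, and where a whole thing is asked for, a point or a joint stands for the part that bears it (a point fixed in the world has none). Each returns a list of dicts, best first, with "score" (0 to 1); they miss things now and then, are a little off and sometimes report something else, mostly with a low value. They report only what shows in the picture. A call takes as long as a camera call. They do not tell look-alikes from the thing itself.
- bot.search_frame(picture, label): "box" ([centre column, centre row, width, height] in pixels, round what is visible of it).
- bot.regions_of(picture, label): "pixels" (400x640 bool, what is visible of it) and "box" ([centre column, centre row, width, height] in pixels, round what is visible of it).
The state is a dict: "clock": time; "joint_pos": joint angles; "joint_velocities": joint speeds; "joint_efforts": joint torques, N m; "tcp_pos": TCP position; "ee_rot": TCP orientation; "contact_force": force on the tool from outside, world axes, zero at the start; "moment": the same for the moment, N m; "grip_width": finger opening in mm.
Only numpy, scipy, OpenCV 4.12 (cv2) and the standard library are available. Lean on these libraries where they do the work, as an engineer would, in place of code of your own. Each camera call takes 0.05 s, during which the arm holds its last target.

## Working session

There is one attempt and no reset: what is moved stays moved. The work goes in short steps, Python scripts to look and compute and a tool call to move; the robot and the scene stay as the last step left them, time stands still between calls to the robot, and variables do not carry over. Pictures are saved under pics/ and viewed, and the job is handed in when it is done.

Besides the shell and the picture viewer there is one more tool, called after "Request:" by a JSON object that holds its "method" and its "body". carry_out: Moves the arm, as the interface text tells. Its arguments: {"type":"object","properties":{"motion":{"type":"array","items":{"type":"array","items":{"type":"array","items":{"type":"number"}}}},"grip":{"type":"number"},"newtons":{"type":"number"}},"required":["motion"]}

```bash
ls; mkdir -p pics
python3 - <<'E'
from bench import bot
import cv2
for n in ["scene","top","wrist"]:
    p=bot.grab_frame(n); cv2.imwrite(f"pics/a_{n}.png",p["frame"][:,:,::-1])
    print(n,p["fx"],p["cx"],p["cy"],p["distortion"],p["R"],p["t"],p["shot"])
    for l in ["carrier","port","end_stop","sample_jar","mouse","copper_disc"]:
        print(l,[(round(d["score"],2),[round(float(x)) for x in d["box"]]) for d in bot.search_frame(p,l)])
print(bot.get_state(),bot.tip_extent)
E
```

```text
pics
scene 388.49930833894007 319.6035443121548 201.79276922044036 [0.00380041 0.         0.         0.         0.        ] [[-0.91311663 -0.40755955 -0.01064112]
 [-0.3052276   0.70068458 -0.64488544]
 [ 0.27028529 -0.58560766 -0.76420516]] [536.19280646 215.06783744 772.11969893] 1
carrier [(0.82, [405, 174, 22, 31]), (0.8, [387, 144, 24, 30]), (0.8, [393, 206, 26, 30]), (0.63, [362, 170, 24, 28])]
port [(0.82, [312, 231, 115, 78]), (0.7, [406, 174, 27, 29])]
end_stop []
sample_jar [(0.71, [339, 131, 13, 31])]
mouse [(0.68, [296, 331, 54, 46]), (0.66, [311, 231, 114, 79])]
copper_disc []
top 398.2038835165289 322.1517602751567 201.22156607907127 [0.03231637 0.         0.         0.         0.        ] [[-0.02153452 -0.99975357  0.00539074]
 [-0.997625    0.02113518 -0.06555662]
 [ 0.06542653 -0.00678967 -0.99783429]] [ 16.4579594  618.54957866 951.80524828] 2
carrier [(0.75, [392, 229, 22, 22]), (0.73, [358, 276, 24, 22]), (0.71, [441, 245, 24, 23]), (0.6, [408, 273, 18, 27])]
port [(0.87, [303, 214, 43, 112])]
end_stop [(0.74, [305, 170, 30, 28])]
sample_jar [(0.73, [435, 184, 22,
[... 532 characters left out ...]
88822,  0.04388392,  1.59792367, -0.01790129,
        1.1612212 , -0.04988197]), 'joint_velocities': array([-1.12835585e-04,  1.65150402e-04, -5.87429617e-05,  4.37620945e-04,
        1.25046536e-03, -6.74304678e-04,  8.43263263e-04]), 'joint_efforts': array([-5.16125619e-04, -4.33445978e+01,  1.02299497e+00, -2.49924642e+01,
        1.05179823e-02,  1.74339712e-03,  1.72938250e-06]), 'tcp_pos': array([ 239.78725589, -604.13739526,  253.26555376]), 'ee_rot': array([ 8.27327224e-01, -5.61720272e-01, -1.29833699e-05, -2.52454547e-05]), 'contact_force': array([-0.42246429,  0.31048733,  0.4292025 ]), 'moment': array([ 0.02524572,  0.0179218 , -0.00873631]), 'grip_width': 85.57666498673701} 22.0
```

View pictures.

Run:
```python
import cv2
a=cv2.imread("pics/a_top.png")[130:310,180:480]
b=cv2.imread("pics/a_scene.png")[110:360,250:450]
cv2.imwrite("pics/b_top.png",cv2.resize(a,None,fx=2.66,fy=2.66,interpolation=cv2.INTER_CUBIC))
cv2.imwrite("pics/b_scene.png",cv2.resize(b,None,fx=2.4,fy=2.4,interpolation=cv2.INTER_CUBIC))
```

```text
(no output)
```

View pics/b_top.png

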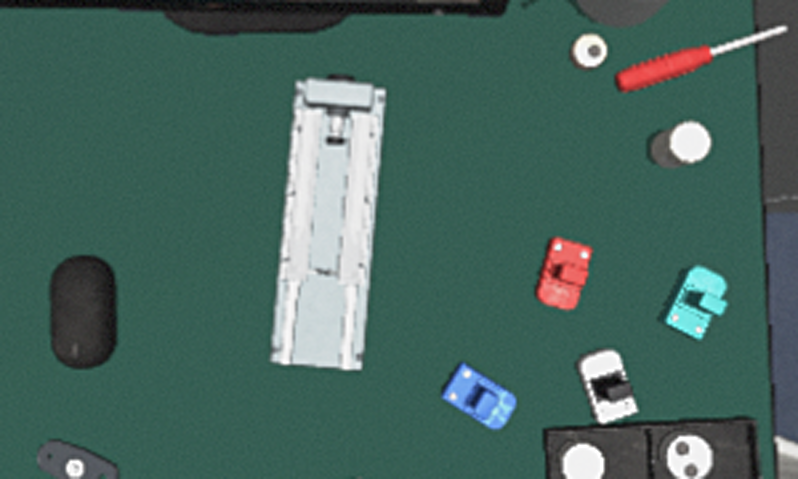

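View pics/b_scene.png

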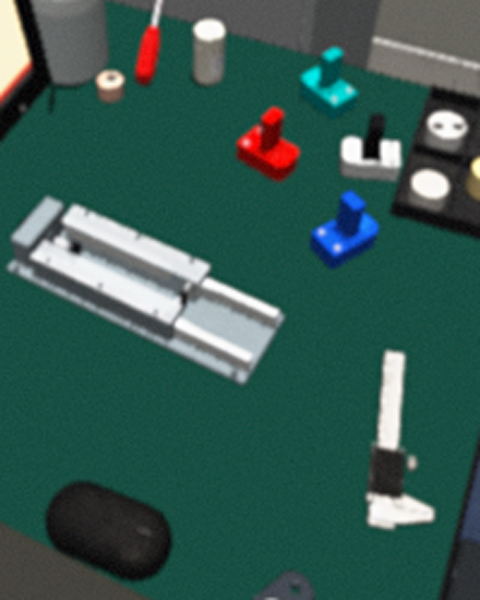

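View pics/a_top.png

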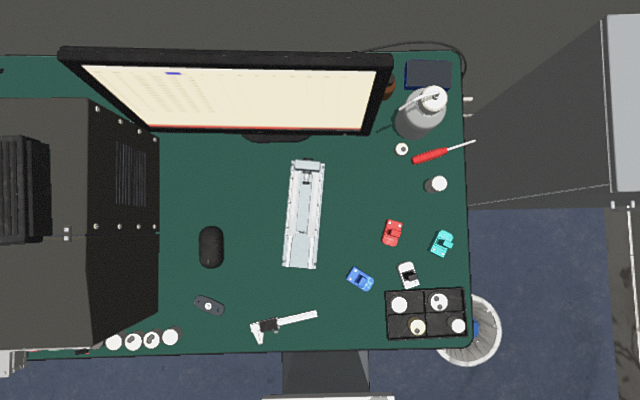

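```bash
cat > h.py <<'E'
import numpy as np, cv2
from bench import bot
def K(p): return np.array([[p["fx"],0,p["cx"]],[0,p["fy"],p["cy"]],[0,0,1.]])
def w(p,uv,z):
    uv=np.array(uv,float).reshape(-1,1,2)
    n=cv2.undistortPoints(uv,K(p),np.array(p["distortion"])).reshape(-1,2)
    R=np.array(p["R"]);t=np.array(p["t"]); c=-R.T@t
    d=np.c_[n,np.ones(len(n))]@R
    s=(z-c[2])/d[:,2]
    return c+d*s[:,None]
def pj(p,X):
    R=np.array(p["R"]);t=np.array(p["t"])
    return cv2.projectPoints(np.array(X,float).reshape(-1,1,3),cv2.Rodrigues(R)[0],t,K(p),np.array(p["distortion"]))[0].reshape(-1,2)
E
python3 - <<'E'
from h import *
p=bot.grab_frame("top")
c=lambda x,y:(180+(x+.5)/2.66-.5,130+(y+.5)/2.66-.5)
np.set_printoptions(suppress=True,precision=1)
print("carrier body top z24: nose edge,tail edge",w(p,[c(600,352),c(615,420),c(582,363),c(638,412)],24))
print("fin top z70",w(p,[c(613,386)],70))
print("port bottom corners, front L,R; back L,R z6",w(p,[c(272,362),c(361,369),c(297,82),c(385,90)],6))
print("endstop z36",w(p,[c(305,105),c(373,108)],36))
print("mouse,jar(z69),disc,tray corner",w(p,[c(84,312)],20),w(p,[c(690,142)],69),w(p,[c(590,50)],22),w(p,[c(545,430),c(752,420)],30))
print("monitor edge",w(p,[c(505,12),c(270,15)],30))
E
```

```text
carrier body top z24: nose edge,tail edge [[ 467.8 -193.4   24. ]
 [ 407.  -204.6   24. ]
 [ 458.3 -176.8   24. ]
 [ 413.6 -225.5   24. ]]
fin top z70 [[ 442.8 -193.8   70. ]]
port bottom corners, front L,R; back L,R z6 [[463.5 104.9   6. ]
 [455.3  23.2   6. ]
 [722.9  77.7   6. ]
 [713.7  -4.5   6. ]]
endstop z36 [[696.6  68.7  36. ]
 [692.6   7.1  36. ]]
mouse,jar(z69),disc,tray corner [[513.8 273.1  20. ]] [[ 652.  -268.9   69. ]] [[ 744.3 -194.4   22. ]] [[ 400.3 -140.4   30. ]
 [ 405.6 -325.2   30. ]]
monitor edge [[ 779.6 -115.9   30. ]
 [ 781.2   99.7   30. ]]
```

Request:
{"method": "carry_out", "body": {"motion": [[[1.8,3.6,0,0.125],[1.8,3.6,0,0.125],[1.8,3.6,0,0.125],[1.8,3.6,0,0.125],[1.8,3.6,0,0.125]]], "grip": 8.5}}

```text
clock: 1.52
tcp_pos: [330.4, -422.5, 253.4]
ee_rot: [0.961, -0.277, 0.0, 0.0]
contact_force: [1.2, 0.3, -0.1]
grip_width: 85.0
```

Request:
{"method": "carry_out", "body": {"motion": [[[1.8,3.6,0,0.125],[1.8,3.6,0,0.125],[1.8,3.6,0,0.125],[1.8,3.6,0,0.125],[1.8,3.6,0,0.125]]]}}

```text
clock: 1.93
tcp_pos: [420.3, -242.5, 253.7]
ee_rot: [1.0, 0.031, 0.0, 0.0]
contact_force: [1.0, 0.3, -0.1]
grip_width: 84.7
```

Request:
{"method": "carry_out", "body": {"motion": [[[1.0,4.0,0,0.125],[0,0,0,0],[0,0,0,0]]]}}

```text
clock: 2.18
tcp_pos: [431.0, -201.1, 253.7]
ee_rot: [0.996, 0.094, 0.0, 0.0]
contact_force: [-0.3, -0.8, 0.2]
grip_width: 84.9
```

Run:
```python
from h import *
np.set_printoptions(suppress=True,precision=2)
p=bot.grab_frame("wrist"); cv2.imwrite("pics/c_wrist.png",p["frame"][:,:,::-1])
np.save("c.npy",p,allow_pickle=True)
for l in ["carrier","port","fin"]:
    print(l,[(round(d["score"],2),[round(float(x)) for x in d["box"]]) for d in bot.search_frame(p,l)])
s=bot.get_state();print(s["clock"],s["tcp_pos"],s["ee_rot"],s["joint_pos"])
```

```text
carrier [(0.88, [328, 165, 62, 44]), (0.77, [425, 153, 66, 54]), (0.75, [375, 247, 57, 59]), (0.58, [342, 53, 63, 71])]
port [(0.65, [581, 20, 115, 37])]
fin [(0.73, [344, 50, 66, 72]), (0.65, [427, 153, 63, 51]), (0.61, [327, 167, 56, 44]), (0.61, [376, 248, 63, 63])]
2.3833 [ 429.08 -206.05  253.23] [ 1.    0.09 -0.    0.  ] [ 0.74  0.07 -0.39  1.99  0.03  1.09  0.51]
```

View pics/c_wrist.png

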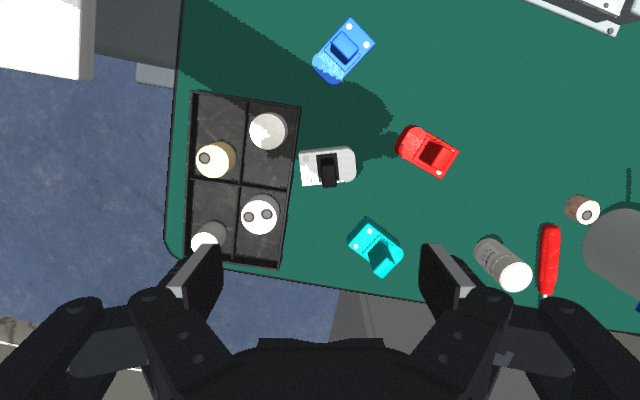

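Run:
```python
from h import *
np.set_printoptions(suppress=True,precision=2)
a=cv2.imread("pics/c_wrist.png")[125:210,270:390]
cv2.imwrite("pics/d.png",cv2.resize(a,None,fx=6,fy=6,interpolation=cv2.INTER_CUBIC))
s=bot.get_state();print(s["clock"],s["tcp_pos"],s["joint_velocities"])
```

```text
2.3833 [ 429.08 -206.05  253.23] [ 0.    0.    0.   -0.   -0.01  0.    0.  ]
```

View pics/d.png

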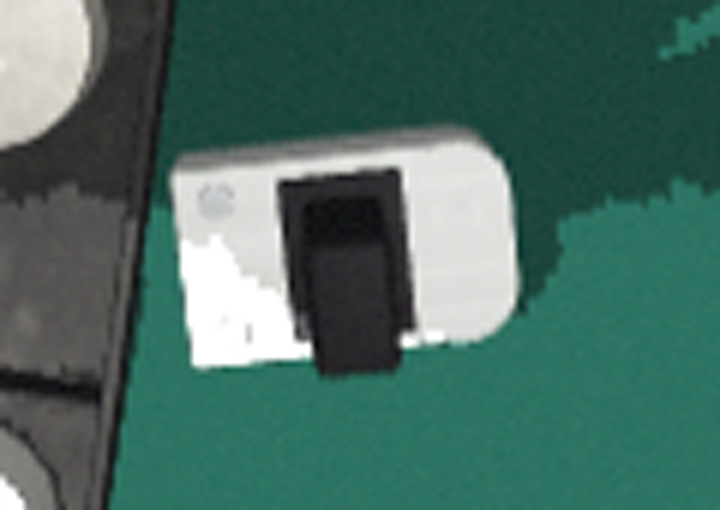

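Run:
```python
from h import *
np.set_printoptions(suppress=True,precision=2)
p=np.load("c.npy",allow_pickle=True).item()
c=lambda x,y:(270+(x+.5)/6-.5,125+(y+.5)/6-.5)
P=w(p,[c(175,168),c(455,142),c(195,368),c(440,343),c(517,240)],24);print(P)
# fin top face corners z70 
F=w(p,[c(307,245),c(385,243),c(320,376),c(400,372)],70);print(F,F.mean(0))
print(np.arctan2(*(P[1]-P[0])[[1,0]]),np.arctan2(*(P[3]-P[2])[[1,0]]), np.arctan2(*(P[0]-P[2])[[1,0]])-np.pi/2)
yaw=np.mean([np.arctan2(*(P[1]-P[0])[[1,0]]),np.arctan2(*(P[3]-P[2])[[1,0]])])
tm=(P[0]+P[2])/2; print("yaw",yaw,"org",tm[:2]+30*np.array([np.cos(yaw),np.sin(yaw)]), P[4])
```

```text
[[ 405.37 -189.71   24.  ]
 [ 452.91 -175.94   24.  ]
 [ 415.16 -224.84   24.  ]
 [ 457.75 -211.96   24.  ]
 [ 467.36 -190.94   24.  ]]
[[ 429.16 -190.5    70.  ]
 [ 440.94 -187.92   70.  ]
 [ 435.1  -210.64   70.  ]
 [ 447.33 -207.64   70.  ]] [ 438.13 -199.18   70.  ]
0.2819493701402992 0.2935931712285517 0.27173417664460486
yaw 0.28777127068442543 org [ 439.03 -198.76] [ 467.36 -190.94   24.  ]
```

Request:
{"method": "carry_out", "body": {"motion": [[[1.0,0.7,-3,0.1],[0,0,-3.5,0],[0,0,-3,0],[0,0,-1.5,0],[0,0,0,0]]], "grip": 4.2, "newtons": 50}}

```text
clock: 2.8
tcp_pos: [435.7, -197.6, 139.1]
ee_rot: [0.99, 0.139, -0.004, -0.002]
contact_force: [-0.1, 0.2, -0.9]
grip_width: 41.9
```

Run:
```python
from h import *
np.set_printoptions(suppress=True,precision=3)
p=bot.grab_frame("wrist"); cv2.imwrite("pics/e_wrist.png",p["frame"][:,:,::-1])
np.save("e.npy",p,allow_pickle=True)
s=bot.get_state();print(s["clock"],s["tcp_pos"],s["ee_rot"],s["joint_pos"],s["contact_force"],s["grip_width"],bot.tip_extent)
```

```text
2.85 [ 437.511 -198.09   141.265] [ 0.99   0.139 -0.002 -0.001] [ 0.706  0.237 -0.401  2.074  0.121  0.858  0.514] [ 0.373 -0.548 -0.057] 42.07827081406693 22.0
```

View pics/e_wrist.png

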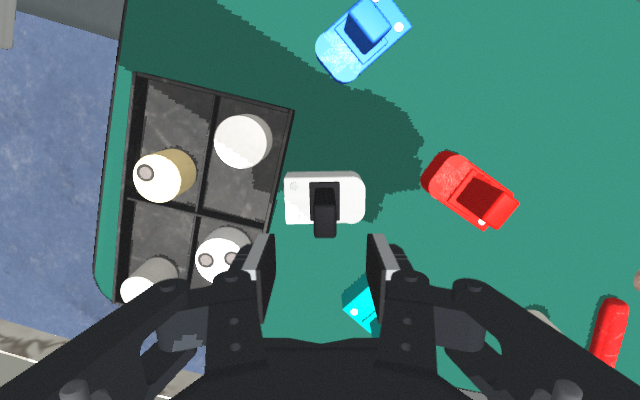

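Run:
```python
from h import *
np.set_printoptions(suppress=True,precision=1)
p=np.load("e.npy",allow_pickle=True).item()
a=w(p,[(243,141),(220,257),(162,178),(291,110),(263,232)],45);print(a)
R=np.array([[np.cos(.283),np.sin(.283)],[-np.sin(.283),np.cos(.283)]])
print("rel",(a[:,:2]-[438.7,-199])@R.T)
P=w(p,[(286,175),(354,172),(287,225),(350,222),(366,198)],24);print(P)
print(np.arctan2(*(P[1]-P[0])[[1,0]]),np.arctan2(*(P[3]-P[2])[[1,0]]))
F=w(p,[(315,205),(336,205),(314,237),(337,237)],70);print(F,F.mean(0))
```

```text
[[ 374.8 -169.4   45. ]
 [ 376.6 -254.1   45. ]
 [ 327.3 -208.4   45. ]
 [ 399.7 -142.1   45. ]
 [ 401.8 -226.9   45. ]]
rel [[ -53.1   46.2]
 [ -75.   -35.6]
 [-109.6   22. ]
 [ -21.6   65.5]
 [ -43.2  -16.5]]
[[ 406.1 -188.3   24. ]
 [ 452.8 -172.6   24. ]
 [ 416.4 -225.4   24. ]
 [ 461.4 -209.9   24. ]
 [ 467.1 -188.8   24. ]]
0.3250980674257026 0.33191224156349514
[[ 429.7 -190.6   70. ]
 [ 441.7 -187.1   70. ]
 [ 434.6 -210.5   70. ]
 [ 448.2 -206.6   70. ]] [ 438.5 -198.7   70. ]
```

Request:
{"method": "carry_out", "body": {"motion": [[[-0.1,-0.15,-3,0.02],[0,0,-2.5,0],[0,0,-1.6,0],[0,0,-0.8,0],[0,0,0,0]]]}}

```text
clock: 3.27
tcp_pos: [438.4, -199.5, 63.9]
ee_rot: [0.989, 0.15, -0.001, -0.0]
contact_force: [-0.4, -0.1, 0.6]
grip_width: 42.5
```

Request:
{"method": "carry_out", "body": {"motion": [[[0,0,0,0],[0,0,0,0]]]}}

```text
clock: 3.43
tcp_pos: [440.4, -199.6, 66.0]
ee_rot: [0.989, 0.15, 0.001, 0.001]
contact_force: [0.3, 0.4, 0.3]
grip_width: 42.1
```

Run:
```python
from h import *
np.set_printoptions(suppress=True,precision=3)
p=bot.grab_frame("wrist"); cv2.imwrite("pics/f_wrist.png",p["frame"][:,:,::-1])
s=bot.get_state();print(s["clock"],s["tcp_pos"],s["ee_rot"],s["joint_pos"],s["contact_force"],s["grip_width"],bot.tip_extent)
```

```text
3.4833 [ 440.382 -199.518   66.01 ] [0.989 0.15  0.002 0.001] [ 0.673  0.368 -0.372  2.111  0.207  0.693  0.465] [-0.178  0.148  0.802] 41.972939776320366 22.0
```

View pics/f_wrist.png

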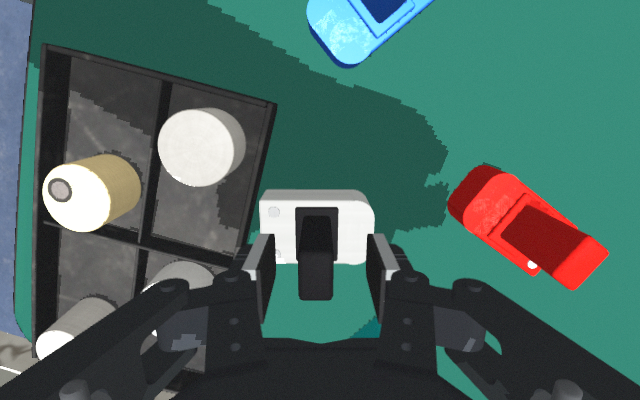

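Request:
{"method": "carry_out", "body": {"motion": [[[-0.1,0,-0.35,0],[0,0,0,0],[0,0,0,0]]]}}

```text
clock: 3.73
tcp_pos: [437.8, -198.8, 61.1]
ee_rot: [0.989, 0.15, 0.0, 0.0]
contact_force: [-0.9, 1.1, -0.2]
grip_width: 42.0
```

Request:
{"method": "carry_out", "body": {"motion": [[[0,0,0,0],[0,0,0,0],[0,0,0,0],[0,0,0,0],[0,0,0,0]]], "grip": 0.8, "newtons": 50}}

```text
clock: 4.15
tcp_pos: [438.0, -198.7, 60.9]
ee_rot: [0.989, 0.15, 0.0, 0.0]
contact_force: [-0.1, 0.0, 1.3]
grip_width: 13.8
```

Run:
```python
from h import *
np.set_printoptions(suppress=True,precision=3)
p=bot.grab_frame("wrist"); cv2.imwrite("pics/g_wrist.png",p["frame"][:,:,::-1])
s=bot.get_state();print(s["clock"],s["tcp_pos"],s["ee_rot"],s["joint_pos"],s["contact_force"],s["grip_width"],bot.tip_extent)
```

```text
4.2 [ 438.026 -198.69    60.938] [0.989 0.15  0.    0.   ] [ 0.671  0.376 -0.37   2.116  0.211  0.684  0.462] [-0.11  -0.431  1.55 ] 13.646146004922423 22.0
```

View pics/g_wrist.png

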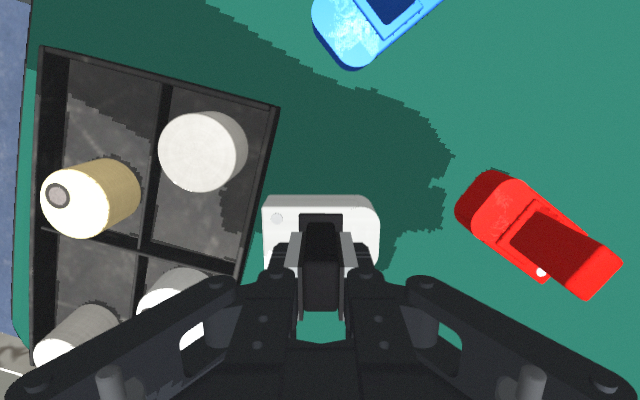

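Request:
{"method": "carry_out", "body": {"motion": [[[0,0,1,0],[0,0,3,0],[0,0,3.6,0],[0,0,3.6,0],[0,0,3.6,0]]]}}

```text
clock: 4.62
tcp_pos: [436.5, -198.0, 209.9]
ee_rot: [0.989, 0.151, -0.001, -0.001]
contact_force: [0.4, -0.6, -2.6]
grip_width: 13.2
```

Request:
{"method": "carry_out", "body": {"motion": [[[2.4,2.2,1,-0.1],[2.4,2.2,1,-0.1],[2.4,2.2,0,-0.1],[2.4,2.2,0,-0.1],[2.4,2.2,0,0]]]}}

```text
clock: 5.03
tcp_pos: [557.9, -87.7, 229.0]
ee_rot: [0.999, -0.051, -0.0, 0.0]
contact_force: [0.5, -0.6, -2.7]
grip_width: 13.0
```

Request:
{"method": "carry_out", "body": {"motion": [[[0,0,0,0],[0,0,0,0],[0,0,0,0]]]}}

```text
clock: 5.28
tcp_pos: [556.6, -88.8, 228.1]
ee_rot: [0.999, -0.049, -0.001, 0.0]
contact_force: [-0.4, 0.0, -3.4]
grip_width: 13.2
```

Run:
```python
from h import *
np.set_printoptions(suppress=True,precision=3)
p=bot.grab_frame("wrist"); cv2.imwrite("pics/i_wrist.png",p["frame"][:,:,::-1])
np.save("i.npy",p,allow_pickle=True)
s=bot.get_state();print(s["clock"],s["tcp_pos"],s["ee_rot"],s["joint_pos"],s["contact_force"],s["grip_width"],bot.tip_extent)
```

```text
5.3333 [556.353 -89.817 228.057] [ 0.999 -0.049 -0.001  0.   ] [ 0.488  0.285 -0.466  1.813  0.145  1.08  -0.13 ] [-0.213 -0.64  -2.598] 13.695439606884147 22.0
```

View pics/i_wrist.png

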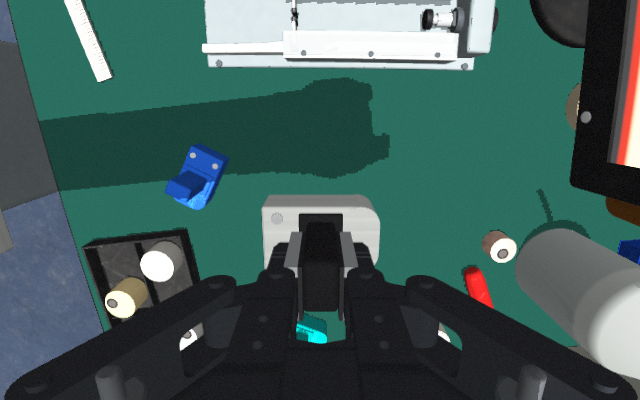

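Request:
{"method": "carry_out", "body": {"motion": [[[-1.5,2.5,0,-0.006],[-1.5,2.5,0,0],[-1,2,0,0],[0,0,0,0],[0,0,0,0]]]}}

```text
clock: 5.75
tcp_pos: [516.3, -18.7, 228.7]
ee_rot: [0.999, -0.051, -0.0, 0.001]
contact_force: [0.5, -0.2, -3.1]
grip_width: 13.6
```

Request:
{"method": "carry_out", "body": {"motion": [[[0,0,0,0],[0,0,0,0]]]}}

```text
clock: 5.92
tcp_pos: [517.8, -21.1, 228.8]
ee_rot: [0.999, -0.054, 0.0, 0.001]
contact_force: [-0.0, -0.1, -2.4]
grip_width: 13.6
```

Run:
```python
from h import *
np.set_printoptions(suppress=True,precision=3)
p=bot.grab_frame("wrist"); cv2.imwrite("pics/j_wrist.png",p["frame"][:,:,::-1])
np.save("j.npy",p,allow_pickle=True)
s=bot.get_state();print(s["clock"],s["tcp_pos"],s["ee_rot"],s["joint_pos"],s["contact_force"],s["grip_width"],bot.tip_extent)
cv2.imwrite("pics/j1.png",cv2.resize(p["frame"][0:200,160:560,::-1],None,fx=2,fy=2,interpolation=cv2.INTER_CUBIC))
```

```text
5.9667 [517.943 -20.871 228.763] [ 0.999 -0.054  0.     0.   ] [ 0.429  0.199 -0.516  1.915  0.113  1.055 -0.242] [ 0.122 -0.461 -2.801] 13.077268332538727 22.0
```

View pics/j1.png

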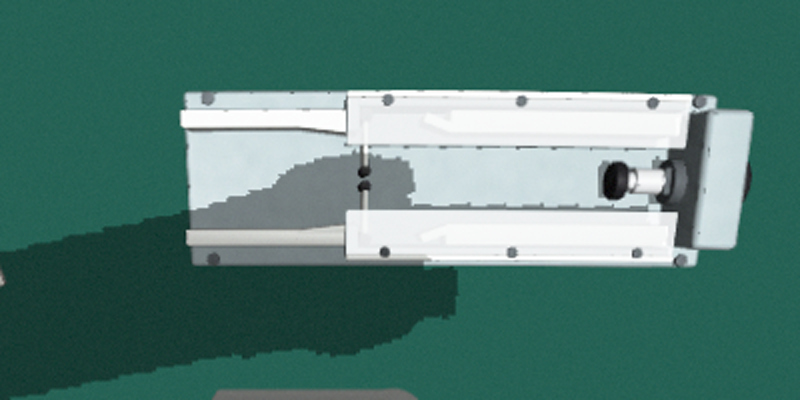

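```bash
cat > fit.py <<'E'
from h import *
from scipy.optimize import least_squares
np.set_printoptions(suppress=True,precision=2)
p=np.load("j.npy",allow_pickle=True).item()
c=lambda x,y:(160+(x+.5)/2-.5,(y+.5)/2-.5)
X=np.array([[-84,42,6],[-84,-42,6],[178,42,6],[178,-42,6],[-6,14,37],[-6,-14,37]])
U=np.array([c(185,94),c(192,265),c(716,97),c(696,265),c(346,145),c(346,211)])
def T(q,X): 
    R=np.array([[np.cos(q[2]),-np.sin(q[2]),0],[np.sin(q[2]),np.cos(q[2]),0],[0,0,1]]); return X@R.T+[q[0],q[1],0]
r=least_squares(lambda q:(pj(p,T(q,X))-U).ravel(),[543,55,-.1])
print(r.x,r.fun.reshape(-1,2))
q=r.x; print("leadin",T(q,np.array([[-40,0,6.],[-50,0,6]])))
# pad front, z=20
pw=w(p,[c(605,180)],20)[0]; d=pw[:2]-q[:2]; print("pad x",d@[np.cos(q[2]),np.sin(q[2])],d@[-np.sin(q[2]),np.cos(q[2])])
E
python3 fit.py
```

```text
[542.91  55.62  -0.1 ] [[-1.28 -1.03]
 [-0.57  1.03]
 [ 1.39 -0.89]
 [ 0.68  1.17]
 [ 0.04  0.51]
 [-0.13 -0.27]]
leadin [[503.13  59.78   6.  ]
 [493.19  60.82   6.  ]]
pad x 118.92918516723776 0.5037848077098396
```

Request:
{"method": "carry_out", "body": {"motion": [[[-0.9,3,0,0.007],[-0.6,3,0,0],[-0.4,2.1,-2.5,0],[0,0,-3,0],[0,0,-3,0]]]}}

```text
clock: 6.38
tcp_pos: [500.2, 63.7, 144.1]
ee_rot: [0.999, -0.047, 0.002, -0.0]
contact_force: [0.3, -1.0, -2.9]
grip_width: 13.5
```

Request:
{"method": "carry_out", "body": {"motion": [[[0,0,-2.5,0],[0,0,0,0],[0,0,0,0],[0,0,0,0]]]}}

```text
clock: 6.72
tcp_pos: [500.4, 61.9, 120.0]
ee_rot: [0.999, -0.049, 0.001, -0.0]
contact_force: [0.8, 0.8, -2.0]
grip_width: 13.2
```

Run:
```python
from h import *
np.set_printoptions(suppress=True,precision=3)
p=bot.grab_frame("wrist"); cv2.imwrite("pics/k_wrist.png",p["frame"][:,:,::-1])
np.save("k.npy",p,allow_pickle=True)
p2=bot.grab_frame("scene"); np.save("k2.npy",p2,allow_pickle=True)
cv2.imwrite("pics/k_scene.png",cv2.resize(p2["frame"][170:290,230:430,::-1],None,fx=4,fy=4,interpolation=cv2.INTER_CUBIC))
s=bot.get_state();print(s["clock"],s["tcp_pos"],s["ee_rot"],s["joint_pos"],s["contact_force"],s["grip_width"],bot.tip_extent)
d=s["tcp_pos"][:2]-[542.9,55.6];a=-.1;print("port frame",d@[np.cos(a),np.sin(a)],d@[-np.sin(a),np.cos(a)])
```

```text
6.8167 [501.013  62.313 120.938] [ 0.999 -0.049  0.002 -0.   ] [ 0.279  0.332 -0.546  2.031  0.232  0.833 -0.497] [ 0.171  1.101 -1.834] 13.31143204467739 22.0
port frame -42.347753608517266 2.4975874325842558
```

View pics/k_wrist.png

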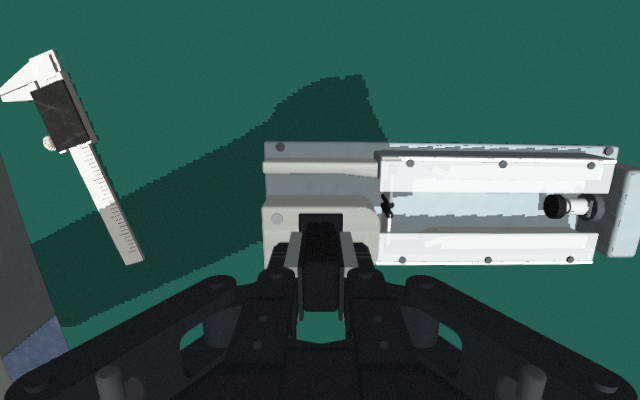

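View pics/k_scene.png

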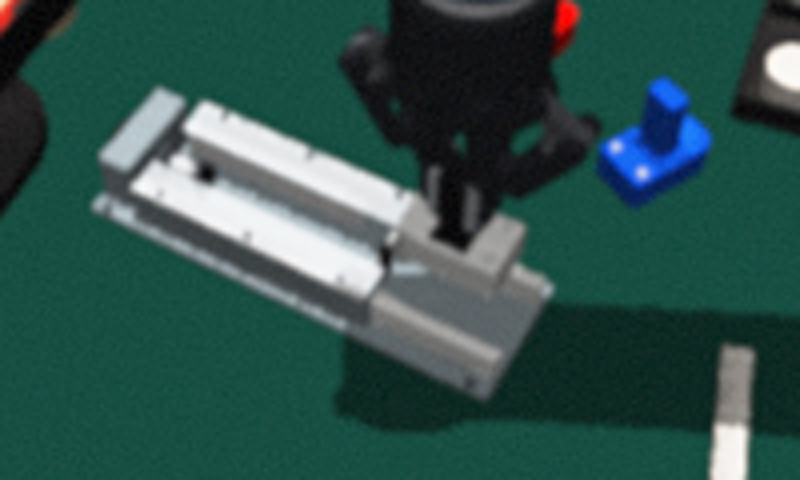

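Run:
```python
from h import *
from scipy.optimize import least_squares
np.set_printoptions(suppress=True,precision=2)
p=np.load("k.npy",allow_pickle=True).item()
im=p["frame"][130:290,230:640,::-1]
cv2.imwrite("pics/k1.png",cv2.resize(im,None,fx=1.95,fy=1.95,interpolation=cv2.INTER_CUBIC))
def T(q,X): 
    R=np.array([[np.cos(q[2]),-np.sin(q[2]),0],[np.sin(q[2]),np.cos(q[2]),0],[0,0,1]]); return X@R.T+[q[0],q[1],0]
X=np.array([[-84,42,6],[178,42,6],[-6,14,37],[-6,-14,37]]);U=np.array([[265,143],[617,147],[380,193],[380,234]])
r=least_squares(lambda q:(pj(p,T(q,X))-U).ravel(),[543,55,-.1]);print(r.x,r.fun)
z=120.9-36.9
P=w(p,[(263,207),(370,207),(380,235)],z);print(P)
print("expected tail corner",T([501,62.3,-.098],np.array([[-30,18,0],[20,18,0],[30,0,0]])))
# tail edge corner
```

```text
[543.61  55.02  -0.1 ] [-1.31 -0.14  4.15  0.08  0.08  0.41 -2.22  0.42]
[[473.58  81.93  84.  ]
 [526.23  76.72  84.  ]
 [530.43  61.34  84.  ]]
expected tail corner [[472.91  83.15   0.  ]
 [522.67  78.26   0.  ]
 [530.86  59.36   0.  ]]
```

View pics/k1.png

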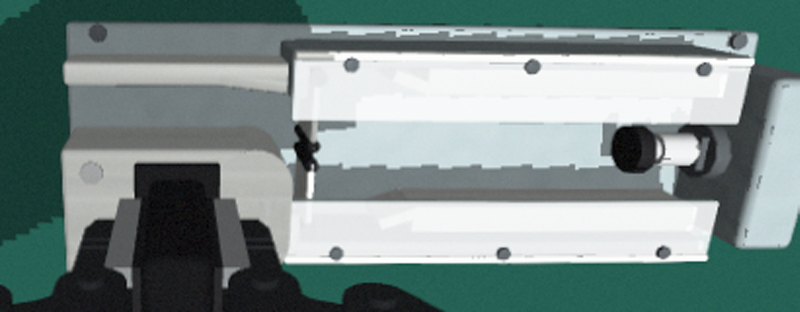

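Request:
{"method": "carry_out", "body": {"motion": [[[0,-0.15,-2,0],[0,0,-2,0],[0,0,-0.8,0],[0,0,0,0],[0,0,0,0]]]}}

```text
clock: 7.23
tcp_pos: [499.4, 60.9, 71.6]
ee_rot: [0.999, -0.048, 0.0, -0.0]
contact_force: [0.0, 0.5, -1.5]
grip_width: 13.3
```

Request:
{"method": "carry_out", "body": {"motion": [[[0,0,0,0],[0,0,0,0],[0,0,0,0]]]}}

```text
clock: 7.48
tcp_pos: [499.8, 61.0, 71.9]
ee_rot: [0.999, -0.048, 0.001, -0.0]
contact_force: [-0.8, 0.7, -2.4]
grip_width: 13.4
```

Request:
{"method": "carry_out", "body": {"motion": [[[0,0,-0.3,0],[0,0,0,0],[0,0,0,0]]]}}

```text
clock: 7.73
tcp_pos: [498.6, 60.8, 67.7]
ee_rot: [0.999, -0.048, -0.0, 0.0]
contact_force: [-0.9, 0.7, -2.6]
grip_width: 13.3
```

Request:
{"method": "carry_out", "body": {"motion": [[[0,0,-0.1,0],[0,0,0,0],[0,0,0,0]]]}}

```text
clock: 7.98
tcp_pos: [499.1, 61.0, 67.0]
ee_rot: [0.999, -0.048, 0.0, -0.0]
contact_force: [-0.2, 0.3, -0.7]
grip_width: 13.1
```

Request:
{"method": "carry_out", "body": {"motion": [[[0,0,-0.1,0],[0,0,0,0],[0,0,0,0]]]}}

```text
clock: 8.23
tcp_pos: [499.9, 61.1, 66.9]
ee_rot: [0.999, -0.048, 0.001, -0.0]
contact_force: [-0.3, 0.4, 5.0]
grip_width: 13.2
```

Request:
{"method": "carry_out", "body": {"motion": [[[0.3,-0.03,0.06,0],[0.4,-0.04,0,0],[0.4,-0.04,0,0],[0.4,-0.04,0,0],[0.4,-0.04,0,0]]]}}

```text
clock: 8.65
tcp_pos: [518.1, 59.1, 66.9]
ee_rot: [0.999, -0.049, -0.0, 0.0]
contact_force: [-3.6, 1.2, 8.4]
grip_width: 13.2
```

Request:
{"method": "carry_out", "body": {"motion": [[[0.4,-0.04,0,0],[0.4,-0.04,0,0],[0.4,-0.04,0,0],[0,0,0,0]]]}}

```text
clock: 8.98
tcp_pos: [529.5, 58.4, 66.9]
ee_rot: [0.999, -0.048, -0.001, 0.0]
contact_force: [-4.6, -0.4, 8.9]
grip_width: 13.4
```

```bash
cat > st.py <<'E'
from h import *
import sys
np.set_printoptions(suppress=True,precision=2)
s=bot.get_state()
a=-.1;d=s["tcp_pos"][:2]-[542.9,55.6];f=s["contact_force"][:2];e=np.array([[np.cos(a),np.sin(a)],[-np.sin(a),np.cos(a)]])
print(s["clock"],"port xy",e@d,"z",s["tcp_pos"][2],"f",e@f,s["contact_force"][2],s["grip_width"],s["ee_rot"])
if len(sys.argv)>1:
    p=bot.grab_frame("wrist"); cv2.imwrite(f"pics/{sys.argv[1]}.png",p["frame"][:,:,::-1])
E
python3 st.py l
```

```text
8.9833 port xy [-13.62   1.41] z 66.9431826931711 f [-4.58 -0.87] 8.862609808678554 13.442086770984055 [ 1.   -0.05 -0.    0.  ]
```

View pics/l.png

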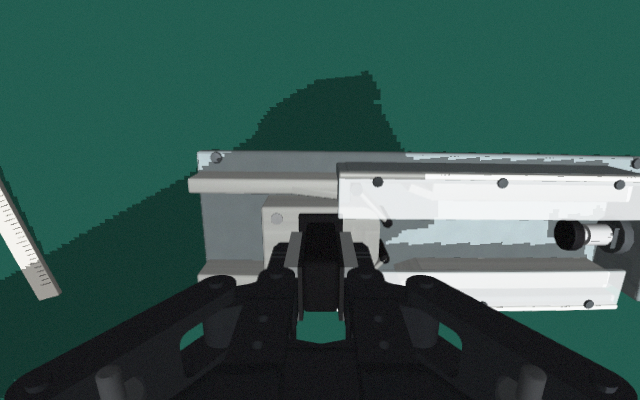

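Request:
{"method": "carry_out", "body": {"motion": [[[0.4,-0.04,0.08,0],[0.5,-0.05,0.04,0],[0.5,-0.05,0,0],[0.5,-0.05,0,0],[0,0,0,0]]]}}

```text
clock: 9.45
tcp_pos: [549.3, 55.8, 67.0]
ee_rot: [0.999, -0.049, -0.0, -0.0]
contact_force: [1.0, 1.2, 2.4]
grip_width: 13.0
```

```bash
python3 st.py
```

```text
9.45 port xy [6.34 0.83] z 66.9915860530609 f [0.87 1.26] 2.3803353913630345 12.966577984278619 [ 1.   -0.05 -0.   -0.  ]
```

Request:
{"method": "carry_out", "body": {"motion": [[[0.4,-0.04,0,0],[0.4,-0.04,0,0],[0.4,-0.04,0,0],[0.4,-0.04,0,0],[0,0,0,0]]]}}

```text
clock: 9.87
tcp_pos: [565.8, 53.8, 67.2]
ee_rot: [0.999, -0.049, 0.0, -0.0]
contact_force: [0.6, -0.4, -2.9]
grip_width: 13.5
```

```bash
python3 st.py m
```

```text
9.8667 port xy [22.95  0.54] z 67.18692587822714 f [ 0.69 -0.37] -2.8514538749391156 13.458509358268019 [ 1.   -0.05  0.   -0.  ]
```

View pics/m.png

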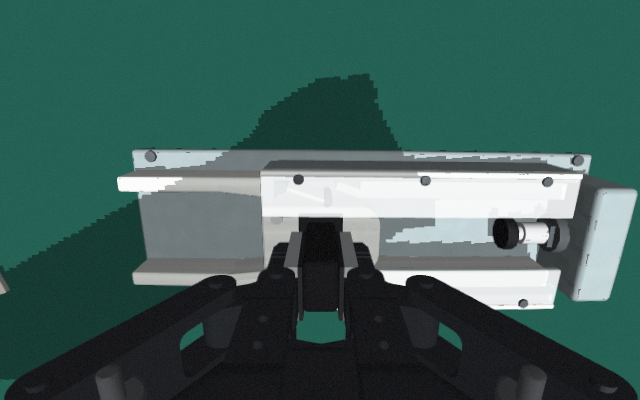

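Request:
{"method": "carry_out", "body": {"motion": [[[0.5,-0.05,-0.03,0],[0.5,-0.05,0,0],[0.5,-0.05,0,0],[0.5,-0.05,0,0],[0.5,-0.05,0,0]]]}}

```text
clock: 10.33
tcp_pos: [590.1, 51.6, 67.0]
ee_rot: [0.999, -0.048, -0.0, 0.0]
contact_force: [-0.9, 0.7, -2.3]
grip_width: 13.4
```

Request:
{"method": "carry_out", "body": {"motion": [[[0.5,-0.05,0,0],[0.4,-0.04,0,0],[0.3,-0.03,0,0],[0,0,0,0]]]}}

```text
clock: 10.67
tcp_pos: [603.4, 50.3, 67.6]
ee_rot: [0.999, -0.049, 0.001, -0.0]
contact_force: [-0.5, 0.2, -2.0]
grip_width: 13.3
```

```bash
python3 st.py n
```

```text
10.6667 port xy [60.71  0.74] z 67.59042304151802 f [-0.57  0.17] -1.9878834169152388 13.30564558733223 [ 1.   -0.05  0.   -0.  ]
```

View pics/n.png

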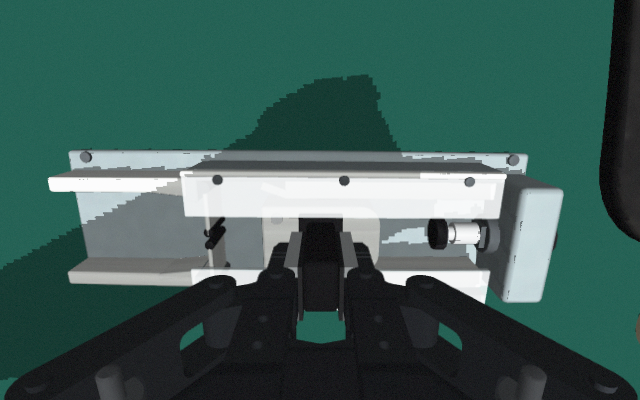

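Request:
{"method": "carry_out", "body": {"motion": [[[0.4,-0.04,-0.03,0],[0.5,-0.05,0,0],[0.5,-0.05,0,0],[0.4,-0.04,0,0],[0.2,-0.02,0,0]]]}}

```text
clock: 11.13
tcp_pos: [622.8, 48.3, 67.1]
ee_rot: [0.999, -0.049, 0.0, -0.0]
contact_force: [-0.1, -0.0, -1.2]
grip_width: 13.3
```

Request:
{"method": "carry_out", "body": {"motion": [[[0.1,-0.01,0,0],[0,0,0,0],[0,0,0,0]]]}}

```text
clock: 11.38
tcp_pos: [622.9, 48.5, 67.0]
ee_rot: [0.999, -0.048, 0.0, -0.0]
contact_force: [0.1, -0.3, -2.0]
grip_width: 13.4
```

```bash
python3 st.py o
```

```text
11.3833 port xy [80.28  0.93] z 67.04337038645583 f [ 0.15 -0.32] -1.9988974567458477 13.370159265387612 [ 1.   -0.05  0.   -0.  ]
```

View pics/o.png

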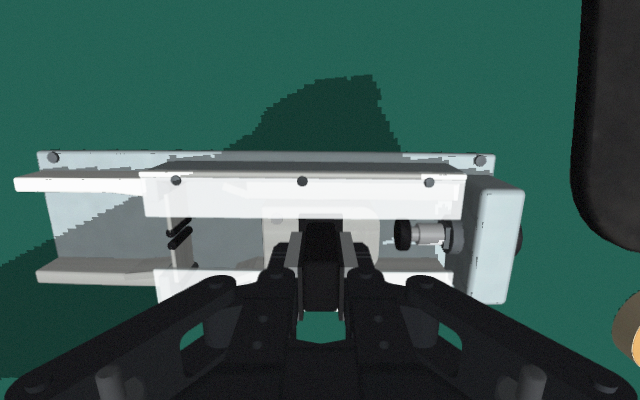

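Request:
{"method": "carry_out", "body": {"motion": [[[0.2,-0.02,0,0],[0.1,-0.01,0,0],[0.1,-0.01,0,0],[0,0,0,0],[0,0,0,0]]]}}

```text
clock: 11.85
tcp_pos: [627.0, 48.0, 67.1]
ee_rot: [0.999, -0.048, 0.0, -0.0]
contact_force: [0.0, 0.4, -1.4]
grip_width: 13.3
```

Request:
{"method": "carry_out", "body": {"motion": [[[0.1,-0.01,0,0],[0,0,0,0],[0.1,-0.01,0,0],[0,0,0,0],[0,0,0,0]]]}}

```text
clock: 12.27
tcp_pos: [629.0, 47.8, 67.0]
ee_rot: [0.999, -0.049, 0.0, -0.0]
contact_force: [-0.6, -0.5, -0.8]
grip_width: 13.2
```

Request:
{"method": "carry_out", "body": {"motion": [[[0.1,-0.01,0,0],[0,0,0,0],[0,0,0,0],[0,0,0,0],[0,0,0,0]]]}}

```text
clock: 12.68
tcp_pos: [629.9, 47.7, 67.0]
ee_rot: [0.999, -0.048, 0.0, -0.0]
contact_force: [0.9, -0.4, -0.6]
grip_width: 13.4
```

```bash
python3 st.py
```

```text
12.6833 port xy [87.37  0.85] z 67.03651415851927 f [ 0.89 -0.29] -0.6321823559671716 13.39942976091849 [ 1.   -0.05  0.   -0.  ]
```

Request:
{"method": "carry_out", "body": {"motion": [[[0.1,-0.01,0,0],[0,0,0,0],[0,0,0,0],[0,0,0,0]]]}}

```text
clock: 13.02
tcp_pos: [630.9, 47.6, 67.0]
ee_rot: [0.999, -0.048, 0.0, -0.0]
contact_force: [-0.5, -1.1, -0.4]
grip_width: 13.3
```

Request:
{"method": "carry_out", "body": {"motion": [[[0.1,-0.01,0,0],[0,0,0,0],[0,0,0,0],[0,0,0,0]]]}}

```text
clock: 13.35
tcp_pos: [632.0, 47.6, 67.1]
ee_rot: [0.999, -0.048, 0.0, -0.0]
contact_force: [-0.2, 0.6, -1.2]
grip_width: 13.2
```

Request:
{"method": "carry_out", "body": {"motion": [[[0.1,-0.01,0,0],[0,0,0,0],[0,0,0,0],[0,0,0,0]]]}}

```text
clock: 13.68
tcp_pos: [633.0, 47.4, 67.1]
ee_rot: [0.999, -0.048, 0.0, -0.0]
contact_force: [0.1, 0.3, 1.0]
grip_width: 13.3
```

Request:
{"method": "carry_out", "body": {"motion": [[[0.1,-0.01,0,0],[0,0,0,0],[0,0,0,0],[0,0,0,0]]]}}

```text
clock: 14.02
tcp_pos: [633.9, 47.4, 67.0]
ee_rot: [0.999, -0.048, 0.0, -0.0]
contact_force: [0.8, -0.2, 0.3]
grip_width: 13.6
```

```bash
python3 st.py p; python3 -c "
import cv2
a=cv2.imread('pics/p.png')[140:320,100:560];cv2.imwrite('pics/p1.png',cv2.resize(a,None,fx=1.7,fy=1.7,interpolation=cv2.INTER_CUBIC))"
```

```text
14.0167 port xy [91.38  0.89] z 67.02132324489828 f [ 0.83 -0.16] 0.3381973231967037 13.620598398017062 [ 1.   -0.05  0.   -0.  ]
```

View pics/p1.png

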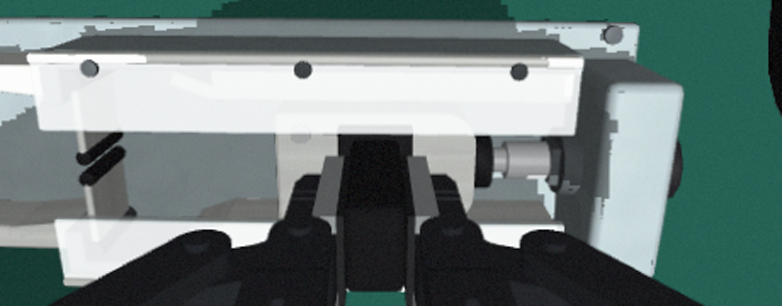

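Request:
{"method": "carry_out", "body": {"motion": [[[0.1,-0.01,0.03,0],[0,0,0,0],[0,0,0,0],[0,0,0,0]]]}}

```text
clock: 14.4
tcp_pos: [634.3, 47.3, 67.1]
ee_rot: [0.999, -0.048, -0.001, 0.0]
contact_force: [-1.8, 0.3, -0.2]
grip_width: 13.0
```

Request:
{"method": "carry_out", "body": {"motion": [[[0.1,-0.01,0,0],[0,0,0,0],[0,0,0,0],[0,0,0,0]]]}}

```text
clock: 14.73
tcp_pos: [635.0, 47.2, 67.1]
ee_rot: [0.999, -0.048, -0.001, 0.0]
contact_force: [-4.5, 0.6, 2.1]
grip_width: 13.4
```

Request:
{"method": "carry_out", "body": {"motion": [[[0.1,-0.01,0.03,0],[0,0,0,0],[0,0,0,0],[0,0,0,0]]]}}

```text
clock: 15.07
tcp_pos: [635.6, 47.2, 67.1]
ee_rot: [0.999, -0.048, -0.001, 0.0]
contact_force: [-5.1, 1.0, 1.8]
grip_width: 13.2
```

Request:
{"method": "carry_out", "body": {"motion": [[[0.1,-0.01,0.02,0],[0,0,0,0],[0,0,0,0],[0,0,0,0]]]}}

```text
clock: 15.4
tcp_pos: [636.1, 47.1, 67.1]
ee_rot: [0.999, -0.048, -0.002, 0.0]
contact_force: [-5.7, 0.1, 2.7]
grip_width: 13.3
```

```bash
python3 st.py
```

```text
15.4 port xy [93.6   0.88] z 67.14964396793398 f [-5.65 -0.46] 2.713257722203932 13.273968401771244 [ 1.   -0.05 -0.    0.  ]
```

Request:
{"method": "carry_out", "body": {"motion": [[[0.1,-0.01,0.03,0],[0,0,0,0],[0,0,0,0],[0,0,0,0]]]}}

```text
clock: 15.73
tcp_pos: [636.4, 47.1, 67.2]
ee_rot: [0.999, -0.048, -0.003, 0.0]
contact_force: [-7.1, -0.3, 2.7]
grip_width: 13.4
```

Request:
{"method": "carry_out", "body": {"motion": [[[0.05,0,0,0],[0,0,0,0],[0,0,0,0]]]}}

```text
clock: 15.98
tcp_pos: [636.6, 47.1, 67.2]
ee_rot: [0.999, -0.048, -0.003, 0.0]
contact_force: [-7.3, 0.6, 3.7]
grip_width: 13.1
```

Request:
{"method": "carry_out", "body": {"motion": [[[0.1,-0.01,0.03,0],[0,0,0,0],[0,0,0,0],[0,0,0,0]]]}}

```text
clock: 16.32
tcp_pos: [637.0, 47.0, 67.2]
ee_rot: [0.999, -0.048, -0.004, 0.0]
contact_force: [-7.8, 1.2, 3.6]
grip_width: 13.3
```

Request:
{"method": "carry_out", "body": {"motion": [[[0.05,0,0,0],[0,0,0,0],[0,0,0,0]]]}}

```text
clock: 16.57
tcp_pos: [637.1, 47.1, 67.3]
ee_rot: [0.999, -0.048, -0.004, 0.001]
contact_force: [-8.9, 0.7, 3.6]
grip_width: 13.5
```

Request:
{"method": "carry_out", "body": {"motion": [[[0.06,-0.01,0.02,0],[0,0,0,0],[0,0,0,0],[0,0,0,0]]]}}

```text
clock: 16.9
tcp_pos: [637.3, 47.0, 67.3]
ee_rot: [0.999, -0.048, -0.005, 0.001]
contact_force: [-9.8, 0.7, 3.9]
grip_width: 13.3
```

Request:
{"method": "carry_out", "body": {"motion": [[[0.05,0,0,0],[0,0,0,0],[0,0,0,0]]]}}

```text
clock: 17.15
tcp_pos: [637.6, 47.1, 67.3]
ee_rot: [0.999, -0.048, -0.005, 0.001]
contact_force: [-11.1, 1.3, 5.3]
grip_width: 13.0
```

Request:
{"method": "carry_out", "body": {"motion": [[[0,0,0,0],[0,0,0,0],[0,0,0,0],[0,0,0,0],[0,0,0,0]]]}}

```text
clock: 17.57
tcp_pos: [637.6, 47.0, 67.3]
ee_rot: [0.999, -0.048, -0.005, 0.001]
contact_force: [-8.9, 0.1, 5.4]
grip_width: 13.2
```

Request:
{"method": "carry_out", "body": {"motion": [[[0,0,0,0],[0,0,0,0],[0,0,0,0]]]}}

```text
clock: 17.82
tcp_pos: [637.6, 47.1, 67.3]
ee_rot: [0.999, -0.048, -0.005, 0.001]
contact_force: [-11.1, 0.4, 4.3]
grip_width: 13.2
```

```bash
python3 st.py q; python3 -c "
import cv2
a=cv2.imread('pics/q.png')[140:320,100:560];cv2.imwrite('pics/q1.png',cv2.resize(a,None,fx=1.7,fy=1.7,interpolation=cv2.INTER_CUBIC))"
```

```text
17.8167 port xy [95.04  0.96] z 67.31000150600703 f [-11.07  -0.7 ] 4.313740579377482 13.19384321148462 [ 1.   -0.05 -0.    0.  ]
```

View pics/q1.png

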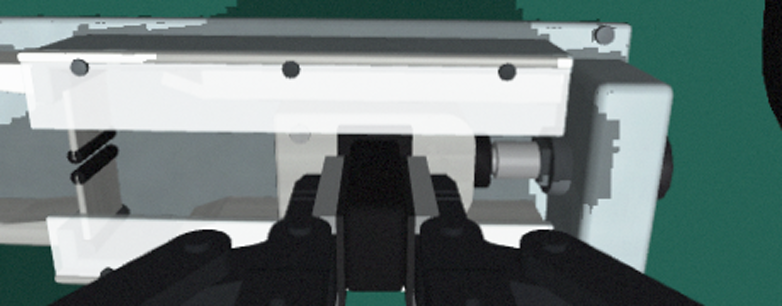

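Request:
{"method": "carry_out", "body": {"motion": [[[-0.2,0.02,0,0],[-0.2,0.02,0,0],[-0.2,0.02,-0.03,0],[0,0,0,0],[0,0,0,0]]]}}

```text
clock: 18.28
tcp_pos: [635.2, 47.1, 67.4]
ee_rot: [0.999, -0.048, -0.001, 0.0]
contact_force: [-4.1, 0.8, -2.3]
grip_width: 13.5
```

```bash
python3 st.py
```

```text
18.2833 port xy [92.64  0.74] z 67.44840364989129 f [-4.17  0.41] -2.313898201434831 13.509655175087953 [ 1.   -0.05 -0.    0.  ]
```

Back off a little more, settle onto the floor, and release.

Request:
{"method": "carry_out", "body": {"motion": [[[-0.2,0.02,-0.03,0],[-0.1,0.01,-0.02,0],[0,0,0,0],[0,0,0,0],[0,0,0,0]]]}}

```text
clock: 18.7
tcp_pos: [634.0, 47.4, 68.3]
ee_rot: [0.999, -0.049, 0.001, -0.0]
contact_force: [-1.0, 1.0, -3.3]
grip_width: 13.4
```

```bash
python3 st.py
```

```text
18.7 port xy [91.44  0.91] z 68.2908513821833 f [-1.13  0.87] -3.255204620039635 13.380934074493558 [ 1.   -0.05  0.   -0.  ]
```

Request:
{"method": "carry_out", "body": {"motion": [[[0,0,-0.06,0],[0,0,-0.06,0],[0,0,0,0],[0,0,0,0]]]}}

```text
clock: 19.03
tcp_pos: [633.8, 47.5, 67.1]
ee_rot: [0.999, -0.048, 0.001, -0.0]
contact_force: [-0.1, -0.3, -1.4]
grip_width: 13.5
```

```bash
python3 st.py
```

```text
19.0333 port xy [91.22  1.05] z 67.0773667783245 f [-0.06 -0.34] -1.3951737978636805 13.488525487006797 [ 1.   -0.05  0.   -0.  ]
```

Request:
{"method": "carry_out", "body": {"motion": [[[0,0,0,0],[0,0,0,0],[0,0,0,0],[0,0,0,0],[0,0,0,0]]], "grip": 4.0}}

```text
clock: 19.45
tcp_pos: [633.1, 47.6, 66.8]
ee_rot: [0.999, -0.048, 0.0, -0.0]
contact_force: [-0.5, 0.6, -1.1]
grip_width: 39.8
```

Request:
{"method": "carry_out", "body": {"motion": [[[0,0,1,0],[0,0,3,0],[0,0,4,0],[0,0,4,0],[0,0,3,0]]]}}

```text
clock: 19.87
tcp_pos: [634.0, 48.1, 220.9]
ee_rot: [0.999, -0.048, 0.002, -0.0]
contact_force: [0.3, -0.5, -0.3]
grip_width: 39.9
```

Request:
{"method": "carry_out", "body": {"motion": [[[-3,-2,0,0],[-4,-2,0,0],[0,0,0,0],[0,0,0,0]]]}}

```text
clock: 20.2
tcp_pos: [562.1, 6.7, 215.8]
ee_rot: [0.999, -0.05, -0.002, 0.001]
contact_force: [0.5, 0.4, -0.7]
grip_width: 40.0
```

```bash
python3 st.py r
python3 - <<'E'
from h import *
for n,b in (("scene",(170,290,230,430)),("top",(130,310,180,480))):
    p=bot.grab_frame(n);f=p["frame"][b[0]:b[1],b[2]:b[3],::-1]
    cv2.imwrite(f"pics/r_{n}.png",cv2.resize(f,None,fx=2.66,fy=2.66,interpolation=cv2.INTER_CUBIC))
E
```

```text
20.2 port xy [ 23.98 -46.74] z 215.82880021078546 f [0.42 0.42] -0.6656697857946736 40.02539682387285 [ 1.   -0.05 -0.    0.  ]
```

View pics/r.png

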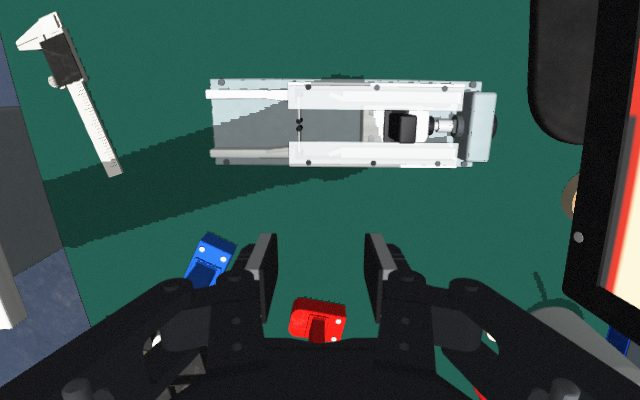

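View pics/r_scene.png

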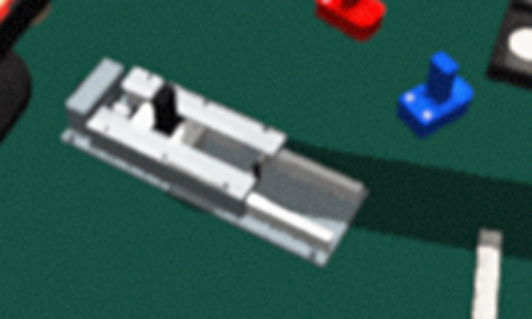

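View pics/r_top.png

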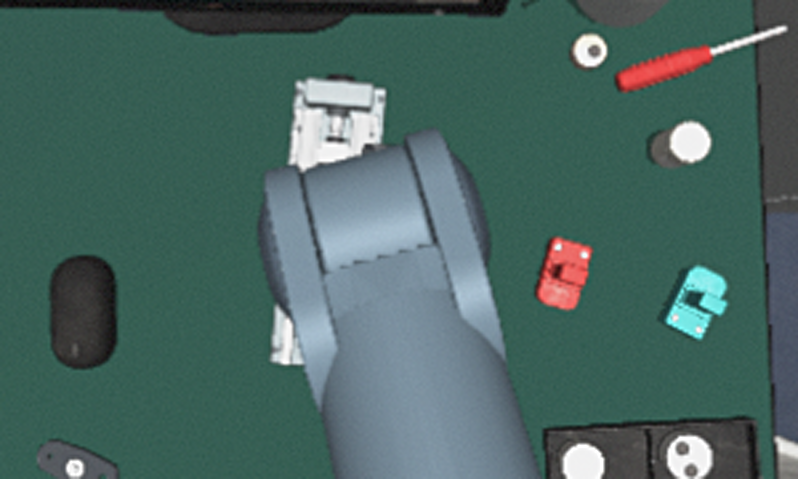

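The carrier is inside against the pad, the leaves are shut at wrist pixel (299,125), and the jar, disc and mouse haven't moved. Handing in.

```bash
python3 -c "
from bench import bot
print(bot.hand_in()); print(bot.get_state()['clock'])"
```

```text
the job is handed in; nothing more can be done
None
the job is handed in; nothing more can be done
```

The metal carrier is in the feed port, resting near the pad with both gate leaves shut behind it, and the job is handed in (about 20 s used of 64 s). No verdict was reported.

- **Grip and feed:** I took the aluminium carrier by its black fin, front to back. I set it down at about port x = -44 mm and slid it through the gate.
- **Pressing home:** The pad met the nose at about port x = 91 mm, the tool reading. I raised the push in small steps and held it for about 0.7 s, with the wrist reading 9–11 N. Allowing for floor friction, I estimate 9–10 N on the pad.
- **Release:** I backed off gently, lowered the carrier onto the floor plate, opened the fingers and withdrew.

**Last checks:**
- The wrist and scene pictures show the carrier upright in the tunnel and the gate shut, with the robot clear of everything.
- The top picture shows the jar, disc and mouse where they were at the start.
- The pad's travel and the leaf angles cannot be measured directly. I judged them from the wrist force, the tool's travel (about 3.6 mm past first contact) and the pictures. Wrist force readings vary by about 1 N.
- No check failed. The camera fits of the port's position differed by under 1 mm, and the carrier's yaw estimates by about 0.04 rad, which the grip evened out.

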